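Clip two storage jars shut

TASK

Two of the three glass jars have their lids on but their wire clips still stand up. With a fingertip, push each of those two clip handles outward and down, past the point where it resists, until it snaps into lock below the lid. Leave the jars standing where they are, do not lift or shift them or lean on them with the arm, and do not disturb the other things on the table.

Things in the scene. Friction and masses are not known exactly. Their poses are not given: they have to be found in the camera images.
- tall_jar: Round clear glass storage jar, 150 mm high to its rim and 165 mm to the top of its closed lid, body 124 mm across, neck 92 mm, full of white sugar cubes (about 1.9 kg with them), loose on the table, its glass lid on, hinged behind and about 7 mm ajar in front over a tan rubber seal. Origin: centre of its underside; its own -x points out of the front, where the wire clip is; z up.
- low_jar: Round clear glass storage jar, 112 mm high to its rim and 127 mm to the top of its closed lid, body 124 mm across, neck 92 mm, full of brown nutmegs (about 1.3 kg with them), loose on the table, its glass lid on, hinged behind and about 7 mm ajar in front over a tan rubber seal. Origin: centre of its underside; its own -x points out of the front, where the wire clip is; z up.
- tall_clip (a joint): Handle of the tall jar's over-centre clip: U-shaped loop of 5 mm steel wire, 42 mm wide, 52 mm long, hinged on a level axis along the jar's y. Rad: 0 = fully up (outward and 50 degrees above level), growing as it goes outward and down. Level 0.87; dead point 1.66 (45 degrees below level); locked at its stop 2.01 (65 below). Pushing it draws the lid down on to the seal.
- tall_clip_end (a point): Middle of the straight end bar of the tall jar's clip handle (bar 28 mm long, 5 mm thick, along the jar's y), 52 mm from the hinge, moving with it: where to push. Slack at first, then stiff, most near 1.1 rad (about 6 N here); let go before the dead point it springs back above level, past it it snaps down by itself and stays.
- tall_clip_pivot (a point): Middle of the handle's hinge axis on the tall jar: 56 mm in front of the jar's axis (along its own -x) and 136 mm above the table; fixed to the jar. Axes as the jar's.
- low_clip (a joint): Handle of the low jar's over-centre clip: U-shaped loop of 5 mm steel wire, 42 mm wide, 52 mm long, hinged on a level axis along the jar's y. Rad: 0 = fully up (outward and 50 degrees above level), growing as it goes outward and down. Level 0.87; dead point 1.66 (45 degrees below level); locked at its stop 2.01 (65 below). Pushing it draws the lid down on to the seal.
- low_clip_end (a point): Middle of the straight end bar of the low jar's clip handle (bar 28 mm long, 5 mm thick, along the jar's y), 52 mm from the hinge, moving with it: where to push. Slack at first, then stiff, most near 1.1 rad (about 6 N here); let go before the dead point it springs back above level, past it it snaps down by itself and stays.
- low_clip_pivot (a point): Middle of the handle's hinge axis on the low jar: 56 mm in front of the jar's axis (along its own -x) and 98 mm above the table; fixed to the jar. Axes as the jar's.
- shut_jar: Bystander: the third jar of the set, same mouth and clip, 130 mm to the rim, body 124 mm across, full of corks, its clip already locked down. Origin: centre of its underside; clip towards its own -x. 1.2 kg, loose.
- jigger: Bystander: steel double-cone measure, 46 mm across, 80 mm high. Origin: centre of its underside.
- bitters: Bystander: small amber bottle, 44 mm across, 125 mm high. Origin: centre of its underside.
- shaker: Bystander: steel cocktail shaker, 88 mm across, 200 mm high. Origin: centre of its underside.
- decanter: Bystander: clear glass decanter with stopper, 112 mm across, 232 mm high. Origin: centre of its underside.
- spirit_bottle: Bystander: clear bottle with a paper label and cork, 72 mm across, 240 mm high. Origin: centre of its underside.
- notebook: Bystander: dark red notebook lying flat, 154 x 214 x 20 mm. Origin: centre of its underside.
- muddler: Bystander: dark wooden muddler lying down, 210 mm long (along its x), 32 mm thick. Origin: under its middle, on the table.
Things that resemble listed ones, but are neither listed nor needed, are in the scene too. Leave any purple look-alike of the part that bears tall_jar alone. What is shaped like the part that bears low_jar but pink is not meant.

How it is judged (in metres and radians):
At the end, for the whole second after the job is handed in: Both clip handles are locked down (joint above 1.9 rad of 2.01), both jars stand at rest on the table and within 40 mm of where they started, and the other things still stand or lie within 40 mm of where they were (value of joint each of tall_clip, low_clip above 1.9 rad and height (world z) of each of tall_jar, low_jar below 0.005 m and distance of each of tall_jar, low_jar, shut_jar, jigger, bitters, shaker, decanter, spirit_bottle, notebook, muddler from where it was at the start of the episode below 0.04 m and linear speed of each of tall_jar, low_jar below 0.02 m/s and angle between each of shut_jar, jigger, bitters, shaker, decanter, spirit_bottle, notebook, muddler's own z axis and vertical below 0.1 rad); the robot touches nothing.
It fails at once if the tall jar is lifted off the table or carried away (height (world z) of tall_jar above 0.012 m or distance of tall_jar from where it was at the start of the episode above 0.06 m).
It fails at once if the low jar is lifted off the table or carried away (height (world z) of low_jar above 0.012 m or distance of low_jar from where it was at the start of the episode above 0.06 m).
It fails at once if the jar that is already clipped, or another bystander, is lifted, shoved or knocked over (height (world z) of any of shut_jar, jigger, bitters, shaker, decanter, spirit_bottle, notebook, muddler above 0.015 m or distance of any of shut_jar, jigger, bitters, shaker, decanter, spirit_bottle, notebook, muddler from where it was at the start of the episode above 0.05 m or angle between any of shut_jar, jigger, bitters, shaker, decanter, spirit_bottle, notebook, muddler's own z axis and vertical above 0.25 rad).
It fails at once if the arm or the gripper's body, instead of the fingers, pushes on one of the two jars or its clip (contact force between the arm and tall_jar above 4 N or contact force between the arm and low_jar above 4 N).
It also fails if it takes over 58 s, if anything falls off the work surface, if the arm or the gripper's body presses on something with over 40 N, if the wrist force passes 120 N, or if a joint passes its speed limit or range.

ROBOT

A 7-joint arm with a two-finger parallel gripper is mounted at the origin on the work surface. World frame = base frame: x ahead of the robot, y to its left, z up, the work surface at z = 0. Lengths are in m, angles in degrees, forces in N, time in s.
With the tool pointing down it reaches from about 0.425 to 0.875 m from the base axis. Payload 4.7 kg.
Tool frame: the origin (TCP) lies midway between the tips of the shut fingers; the grasp point (between the pads) lies 19 mm behind it; y points along the fingers, x is the direction in which the jaws open and shut, and the axes are right-handed (so a half turn about y gives the same grasp; the last joint's range is limited). The gripper opens to 87 mm and grips with 3 to 60 N. Pads are 19 mm wide; open, the fingers measure 117 mm over their backs; the gripper's body (75 mm by 190 mm) begins 51 mm behind the grasp point.
Start: joints at [71.224, 18.392, -4.016, 83.108, 1.295, 78.541, -3.26], TCP at [0.218, -0.612, 0.223] pointing down, gripper open.
Joint ranges: [-163.93, 163.93], [-17.29, 119.83], [-79.2, 71.16], [3.27, 140.29], [-89.18, 269.18], [5.43, 117.66], [-154.24, 154.24]. Speed limits (degrees/s): [147.25, 147.25, 180, 180, 180, 180, 180].

INTERFACE

Orientations are given as [roll, pitch, yaw] about the fixed x, y, z axes, in that order (R = Rz(yaw) Ry(pitch) Rx(roll)).
In Python, from cell import env gives the robot as it stands.
- The arm moves only by the tool carry_out, never from a script. Its argument "targets" is a list of rows, each a list of 2 entries, a list of its own where there are three numbers: the shift along the tool's x, y, z in mm, then the turn, a rotation vector about the tool's x, y, z in degrees. A call has 1 to 12 rows; each row shifts and turns the commanded pose from where the row before left it, along the tool's axes as they then stand; what a row does not reach is not made up. A row lasts 1/10 s, in which the tool goes at most 50 mm and 8.59 degrees, less where a joint would pass 70% of its speed; a pose out of reach is approached as far as the arm can. A call with a gripper value outside its range is refused whole. "jaw" is the opening, from 0 (shut) to 1 (fully open), set as the call begins (left out, the last holds). The fingers move at their own pace and stop on an object; "squeeze" is the grip in N (left out, the last holds). Time passes only in rows, so rows that do not move let the fingers close. It gives the time, the measured TCP pose, the force and the opening at its end, in the units of the state.
- env.get_obs(): the state, without advancing time (a new reading comes with each control period).
- env.read_camera(name): name is "side" or "top"; returns the picture (480x640x3 uint8, red, green, blue); there is no depth.
- env.get_calibration(name): a dict with "fx", "fy", "cx", "cy" (pixels), "R" (3x3) and "t" (3): a world point X has camera coordinates R X + t. Camera axes: x right, y down, z forward; pixel columns grow to the right and rows downward; lengths in m; the calibration is good to about 2 mm. A picture is of the moment at which its call begins. get_calibration takes no time and is no camera call.
- env.sign_off(): hands the job in, once; it reports no verdict.
Trained networks look in the newest picture that a camera, given by its name, has taken for a name from the list of things; names that differ only in an ending like _2 or _b are one class to them, and where a whole thing is asked for, a point or a joint stands for the part that bears it (a point fixed in the world has none). Each returns a list of dicts, best first, with "p" (0 to 1); they miss things now and then, are a little off and sometimes report something else, mostly with a low value. They report only what shows in the picture. A call takes as long as a camera call. They do not tell look-alikes from the thing itself.
- env.outline_of(camera, label): "mask" (480x640 bool, what is visible of it) and "xy" ([column, row] in pixels, amid what is visible of it).
The state is a dict: "time_s": time; "qpos": joint angles; "joint_velocities": joint speeds; "effort": joint torques, N m; "tool_pos": TCP position; "tool_rot": TCP orientation; "force": force on the tool from outside, world axes, zero at the start; "wrist_torque": the same for the moment, N m; "grip_width": finger opening in m.
Only numpy, scipy, OpenCV 4.12 (cv2) and the standard library are available. Lean on these libraries where they do the work, as an engineer would, in place of code of your own. Each camera call takes 0.05 s, during which the arm holds its last target.

## Working session

There is one attempt and no reset: what is moved stays moved. The work goes in short steps, Python scripts to look and compute and a tool call to move; the robot and the scene stay as the last step left them, time stands still between calls to the robot, and variables do not carry over. Pictures are saved under pics/ and viewed, and the job is handed in when it is done.

Besides the shell and the picture viewer there is one more tool, called after "Request:" by a JSON object that holds its "op" and its "data", one argument or row to a line. carry_out: Moves the arm, as the interface text tells. Its arguments: {"type":"object","properties":{"targets":{"type":"array","items":{"type":"array"}},"jaw":{"type":"number"},"squeeze":{"type":"number"}},"required":["targets"]}

```bash
mkdir -p pics; ls; python3 - <<'E'
from cell import env
import cv2, numpy as np
for n in ["side","top"]:
    im=env.read_camera(n); cv2.imwrite(f"pics/{n}0.png",im[:,:,::-1]); 
    c=env.get_calibration(n); print(n,c["fx"],c["cx"],c["cy"],np.round(c["R"],3).tolist(),np.round(c["t"],3), "pos",np.round(-c["R"].T@c["t"],3))
o=env.get_obs(); print({k:np.round(v,3).tolist() for k,v in o.items()})
E
```

```text
pics
side 473.7107155664545 316.2890953759932 240.04554001903753 [[-0.755, -0.656, 0.009], [-0.506, 0.574, -0.644], [0.417, -0.491, -0.765]] [0.416 0.362 1.056] pos [0.057 0.583 1.037]
top 572.811252818693 320.70353165679774 240.86251261580654 [[-0.011, -1.0, -0.001], [-0.991, 0.011, -0.133], [0.133, -0.001, -0.991]] [-0.015  0.574  1.552] pos [ 0.362 -0.02   1.614]
{'time_s': 0.1, 'qpos': [71.224, 18.437, -4.016, 83.168, 1.295, 78.541, -3.258], 'joint_velocities': [-0.081, -0.075, -0.05, -0.004, -0.005, -0.027, 0.133], 'effort': [-0.0, -49.257, -0.406, -31.34, -0.064, 0.039, 0.0], 'tool_pos': [0.218, -0.612, 0.222], 'tool_rot': [-90.005, 0.1, -70.412], 'force': [0.317, -0.371, -0.377], 'wrist_torque': [0.0, 0.042, -0.009], 'grip_width': 0.087}
```

View pics/side0.png

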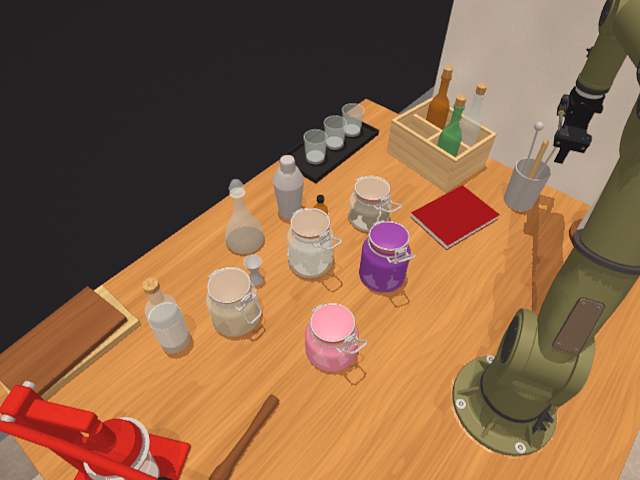

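View pics/top0.png

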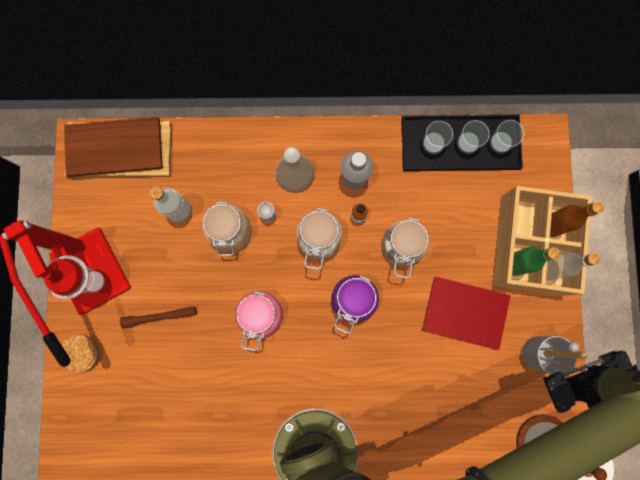

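The side view shows five jars: glass ones near (233,300), (311,243) and (372,205), purple at (386,256) and pink at (333,337). The top view has the glass jars at (225,230), (320,235) and (407,243). Next I'll crop in close to tell their contents and clip states apart.

```bash
cat > h.py <<'E'
import numpy as np, cv2
from cell import env
def ray(n,px):
    c=env.get_calibration(n); d=np.array([(px[0]-c["cx"])/c["fx"],(px[1]-c["cy"])/c["fy"],1.])
    return -c["R"].T@c["t"], c["R"].T@d
def atz(n,px,z):
    o,d=ray(n,px); return o+d*(z-o[2])/d[2]
def proj(n,X):
    c=env.get_calibration(n); p=c["R"]@np.asarray(X,float)+c["t"]; return np.array([c["fx"]*p[0]/p[2]+c["cx"],c["fy"]*p[1]/p[2]+c["cy"]])
E
python3 - <<'E'
from h import *
s=cv2.imread("pics/side0.png"); t=cv2.imread("pics/top0.png")
a=cv2.resize(s[170:350,190:430],None,fx=3.3,fy=3.3,interpolation=cv2.INTER_CUBIC)
b=cv2.resize(t[180:360,190:450],None,fx=3,fy=3,interpolation=cv2.INTER_CUBIC)
cv2.imwrite("pics/sc.png",a); cv2.imwrite("pics/tc.png",b)
for n in ["top","side"]:
  for l in ["tall_jar","low_jar","shut_jar"]:
    for r in env.outline_of(n,l): print(n,l,round(r["p"],2),np.round(r["xy"]),r["mask"].sum())
E
```

```text
top tall_jar 0.94 [352. 295.] 1789
top tall_jar 0.62 [317. 237.] 1885
top low_jar 0.81 [405. 243.] 1827
top shut_jar 0.56 [227. 227.] 1931
side tall_jar 0.92 [310. 245.] 2801
side tall_jar 0.71 [385. 257.] 2959
side low_jar 0.65 [369. 203.] 1920
side low_jar 0.61 [333. 340.] 2921
side low_jar 0.16 [311. 245.] 2781
side shut_jar 0.91 [231. 302.] 2973
```

View pics/sc.png

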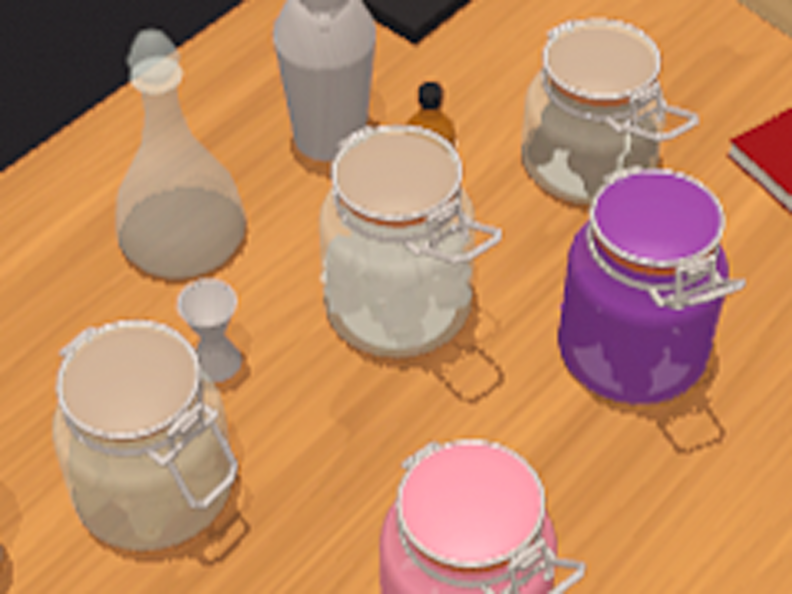

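View pics/tc.png

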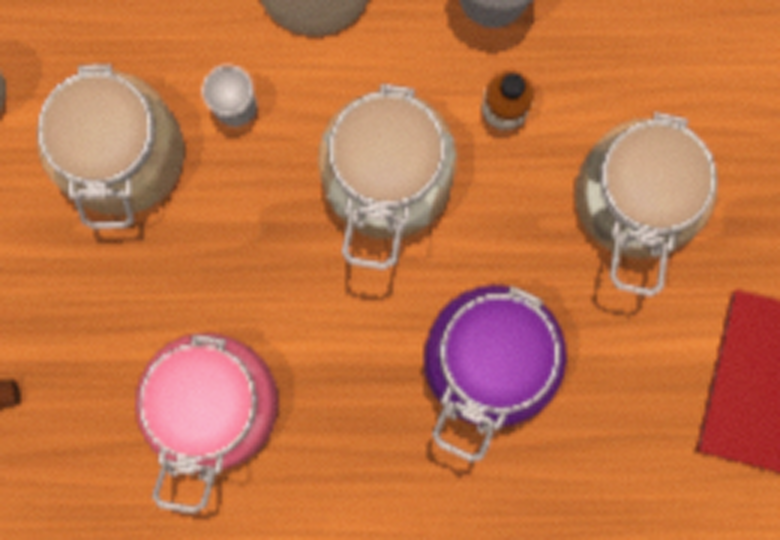

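Candidates (top view):
- tall_jar: glass with white cubes at (320,235), or the purple one at (354,300). I choose the glass one.
- low_jar: glass at (407,243), or the pink one at (258,315). I choose the glass one.
- shut_jar: (225,230), clip already down.

Next I triangulate the handle bars.

```bash
python3 - <<'E'
from h import *
def tri(a,b):
    o1,d1=ray("top",a); o2,d2=ray("side",b); d1/=np.linalg.norm(d1); d2/=np.linalg.norm(d2)
    A=np.c_[d1,-d2]; s=np.linalg.lstsq(A,o2-o1,rcond=None)[0]; p=o1+d1*s[0];q=o2+d2*s[1]; return (p+q)/2,np.linalg.norm(p-q)
for n,e,es,l,H in [("tall",(313.7,267.7),(336.7,245.8),(319,229.3),.165),("low",(402.7,277),(397.6,209.1),(409.7,238.7),.127)]:
    p,g=tri(e,es); print(n,"bar",np.round(p,4),"gap",round(g,4))
    c=atz("top",l,H-.008); print(" lid c",np.round(c,4)); 
    zb=H-.165+.136+.0398; b=atz("top",e,zb); d=b-c; print(" bar at known z",np.round(b,4),"dist",np.hypot(*d[:2]).round(4),"front yaw",np.degrees(np.arctan2(d[1],d[0])).round(1))
# others
for n,px,z in [("purple lid",(357,298),.165),("pink lid",(257,314),.12),("shaker top",(358,160),.2),("bitters",(360,209),.125),("jigger",(266,210),.08),("shut lid",(222,222),.14)]:
    print(n,np.round(atz("top",px,z),3))
s=cv2.imread("pics/side0.png"); t=cv2.imread("pics/top0.png")
a=cv2.resize(s[170:270,280:420],None,fx=5.5,fy=5.5,interpolation=cv2.INTER_CUBIC); cv2.imwrite("pics/sc2.png",a)
b=cv2.resize(t[200:290,290:440],None,fx=5.3,fy=5.3,interpolation=cv2.INTER_CUBIC); cv2.imwrite("pics/tc2.png",b)
E
```

```text
tall bar [ 0.4894 -0.0027  0.153 ] gap 0.0006
 lid c [ 0.5877 -0.0175  0.157 ]
 bar at known z [ 0.4871 -0.0031  0.1758] dist 0.1016 front yaw 171.9
low bar [ 0.4657 -0.235   0.1157] gap 0.0005
 lid c [ 0.566  -0.2561  0.119 ]
 bar at known z [ 0.4639 -0.232   0.1378] dist 0.1049 front yaw 166.7
purple lid [ 0.41  -0.111  0.165]
pink lid [0.373 0.145 0.12 ]
shaker top [ 0.758 -0.118  0.2  ]
bitters [ 0.646 -0.126  0.125]
jigger [0.654 0.126 0.08 ]
shut lid [0.612 0.235 0.14 ]
```

View pics/sc2.png

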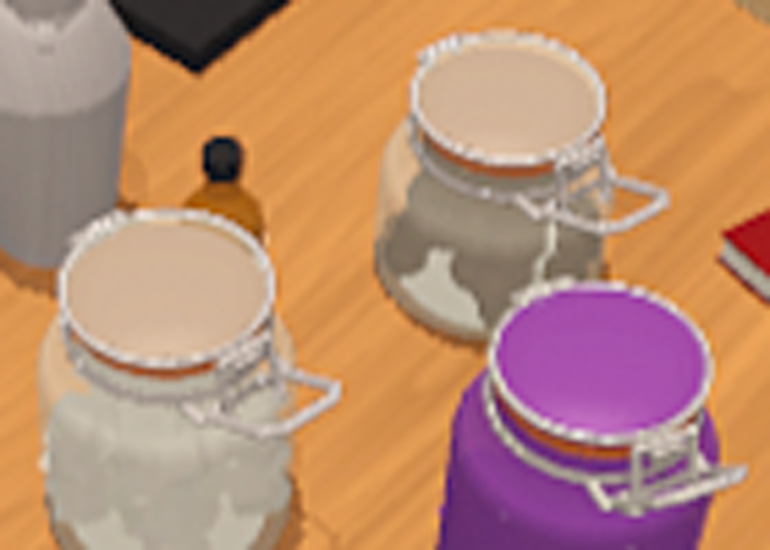

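View pics/tc2.png

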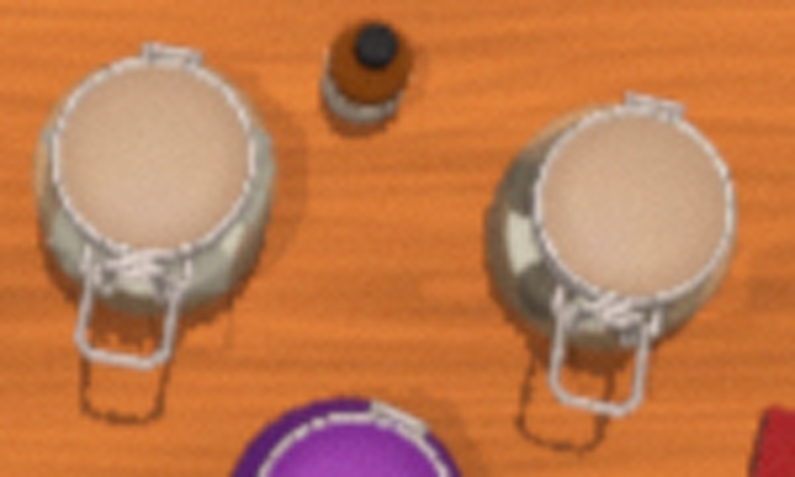

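```bash
cat > plan.py <<'E'
from h import *
from scipy.spatial.transform import Rotation as Ro
J={"low":dict(P=np.array([.513,-.2447,.098]),yaw=168.2,s=+1),"tall":dict(P=np.array([.536,-.0095,.136]),yaw=171.4,s=-1)}
def frame(j,tilt):
    a=np.radians(J[j]["yaw"]); f=np.array([np.cos(a),np.sin(a),0]); zt=-f; yt=np.array([0,0,-1.]); xt=np.cross(yt,zt)
    return Ro.from_matrix(np.c_[xt,yt,zt])*Ro.from_rotvec([tilt,0,0],degrees=True), f
def tcp(j,below,tilt=12,out=.003,gap=0,dx=0):
    R,f=frame(j,tilt); b=np.radians(below); P=J[j]["P"]
    bar=P+f*.052*np.cos(b)-np.array([0,0,.052*np.sin(b)])
    M=R.as_matrix()
    return bar+f*out-M[:,1]*(.0025+gap)+J[j]["s"]*(.051+dx)*M[:,0],R
def cur():
    o=env.get_obs(); return np.array(o["tool_pos"]),Ro.from_euler("xyz",o["tool_rot"],degrees=True)
def rows(p,R,tp,TR,n):
    "n equal steps from p,R to tp,TR in tool frame"
    out=[]; rv=(R.inv()*TR).as_rotvec()
    for k in range(n):
        p2=p+(tp-p)/(n-k); R2=R*Ro.from_rotvec(rv/n)
        out.append([np.round(R.inv().apply(p2-p)*1000,1).tolist(),np.round(np.degrees(rv/n),2).tolist()]); 
        p=p+R.apply(np.array(out[-1][0])/1000); R=R*Ro.from_rotvec(np.radians(out[-1][1]))
    return out,p,R
E
python3 - <<'E'
from plan import *
p,R=cur()
w1=p+[0,0,.11]; r,p,R=rows(p,R,w1,R,3); print(r)
tp,TR=tcp("low",-19,gap=.13); print(np.round(tp,3))
r,p,R=rows(p,R,tp,TR,12); print(r)
tp,TR=tcp("low",-19,gap=.03); print(np.round(tp,3)); print(rows(p,R,tp,TR,5)[0])
E
```

```text
[[[-0.0, -36.7, -0.0], [0.0, 0.0, 0.0]], [[-0.0, -36.6, -0.0], [0.0, 0.0, 0.0]], [[-0.0, -36.7, -0.0], [0.0, 0.0, 0.0]]]
[ 0.425 -0.278  0.245]
[[[-20.5, 7.3, 25.6], [0.98, 2.61, -0.27]], [[-21.6, 7.7, 24.5], [0.98, 2.61, -0.27]], [[-22.8, 8.0, 23.3], [0.98, 2.61, -0.27]], [[-23.8, 8.2, 22.1], [0.98, 2.61, -0.27]], [[-24.8, 8.5, 20.9], [0.98, 2.61, -0.27]], [[-25.8, 8.7, 19.6], [0.98, 2.61, -0.27]], [[-26.7, 8.9, 18.2], [0.98, 2.61, -0.27]], [[-27.6, 9.1, 16.8], [0.98, 2.61, -0.27]], [[-28.3, 9.2, 15.4], [0.98, 2.61, -0.27]], [[-29.0, 9.4, 14.0], [0.98, 2.61, -0.27]], [[-29.7, 9.4, 12.4], [0.98, 2.61, -0.27]], [[-30.3, 9.5, 10.9], [0.98, 2.61, -0.27]]]
[ 0.445 -0.283  0.147]
[[[0.0, 20.0, -0.0], [-0.01, -0.01, -0.01]], [[0.0, 20.0, -0.0], [-0.01, -0.01, -0.01]], [[0.0, 20.0, -0.0], [-0.01, -0.01, -0.01]], [[0.0, 20.0, -0.0], [-0.01, -0.01, -0.01]], [[0.1, 20.0, 0.0], [-0.01, -0.01, -0.01]]]
```

Request:
{"op": "carry_out", "data": {
  "targets": [
    [[0,-37,0],[0,0,0]],
    [[0,-37,0],[0,0,0]],
    [[0,-36,0],[0,0,0]],
    [[-20.5,7,25.5],[1,2.6,-0.3]],
    [[-21.5,8,24.5],[1,2.6,-0.3]],
    [[-23,8,23.5],[1,2.6,-0.3]],
    [[-24,8,22],[1,2.6,-0.3]],
    [[-25,8.5,21],[1,2.6,-0.3]],
    [[-26,8.5,19.5],[1,2.6,-0.3]]
  ],
  "jaw": 1
}}

```text
time_s: 1.3
tool_pos: [0.3217, -0.4435, 0.2888]
tool_rot: [-83.8, -1.0, -86.2]
force: [0.1, -0.1, -0.1]
grip_width: 0.0869
```

Request:
{"op": "carry_out", "data": {
  "targets": [
    [[-26.5,9,18],[1,2.6,-0.3]],
    [[-27.5,9,17],[1,2.6,-0.3]],
    [[-28.5,9,15.5],[1,2.6,-0.3]],
    [[-29,9.5,14],[1,2.6,-0.3]],
    [[-29.5,9.5,12.5],[1,2.6,-0.3]],
    [[-30,9.5,11],[1,2.6,-0.3]],
    [[0,0,0],[0,0,0]],
    [[0,0,0],[0,0,0]]
  ]
}}

```text
time_s: 2.1
tool_pos: [0.4246, -0.2779, 0.2449]
tool_rot: [-77.6, -0.3, -101.6]
force: [0.5, -0.7, 0.2]
grip_width: 0.0869
```

```bash
cat > look.py <<'E'
from plan import *
import sys
tag=sys.argv[1]
for n in ["top","side"]:
    im=env.read_camera(n)[:,:,::-1]; cv2.imwrite(f"pics/{n}_{tag}.png",im)
o=env.get_obs(); print(o["time_s"],np.round(o["tool_pos"],4),np.round(o["tool_rot"],2),np.round(o["force"],1),o["grip_width"])
a=cv2.imread(f"pics/top_{tag}.png"); b=cv2.imread(f"pics/side_{tag}.png")
x,y=(290,190); A=cv2.resize(a[y:y+150,x:x+170],None,fx=3.4,fy=3.4,interpolation=cv2.INTER_CUBIC)[:510,:]
x,y=(270,130); B=cv2.resize(b[y:y+150,x:x+170],None,fx=4.7,fy=4.7,interpolation=cv2.INTER_CUBIC)[:600,:800]
A=cv2.resize(a[190:340,290:460],None,fx=4,fy=4,interpolation=cv2.INTER_CUBIC)
cv2.imwrite(f"pics/A_{tag}.png",A); cv2.imwrite(f"pics/B_{tag}.png",B)
E
python3 look.py 1; python3 - <<'E'
from plan import *
p,R=cur(); tp,TR=tcp("low",-19,gap=.03); print(np.round(tp,3)); print(rows(p,R,tp,TR,5)[0])
E
```

```text
2.2 [ 0.4241 -0.2796  0.2451] [ -77.61   -0.27 -101.84] [-0.3 -0.7  0.1] 0.08725622832903239
[ 0.445 -0.283  0.147]
[[[-0.4, 20.1, -0.1], [-0.08, 0.0, 0.05]], [[-0.3, 20.1, -0.1], [-0.08, 0.0, 0.05]], [[-0.3, 20.1, -0.1], [-0.08, 0.0, 0.05]], [[-0.3, 20.2, -0.1], [-0.08, 0.0, 0.05]], [[-0.3, 20.1, -0.0], [-0.08, 0.0, 0.05]]]
```

View pics/side_1.png

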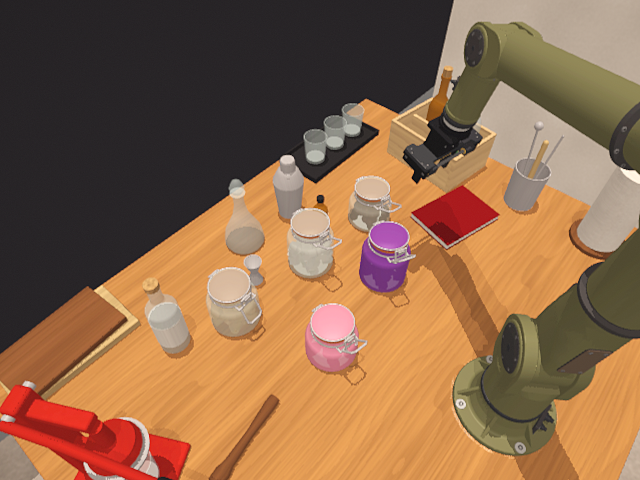

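The gripper at (430,155) is above and outside the low jar's handle at (398,209), and nothing has been disturbed. I'll go down to just above the bar.

Request:
{"op": "carry_out", "data": {
  "targets": [
    [[0,20,0],[0,0,0]],
    [[0,20,0],[0,0,0]],
    [[0,20,0],[0,0,0]],
    [[0,20,0],[0,0,0]],
    [[0,10,0],[0,0,0]],
    [[0,6,0],[0,0,0]],
    [[0,0,0],[0,0,0]],
    [[0,0,0],[0,0,0]]
  ]
}}

```text
time_s: 3.0
tool_pos: [0.4449, -0.2835, 0.1518]
tool_rot: [-77.6, -0.3, -101.8]
force: [-0.8, -0.7, -0.0]
grip_width: 0.0871
```

```bash
python3 look.py 2; python3 - <<'E'
from plan import *
p,R=cur(); f=p-R.apply([.051,0,0]); print("finger tip",f, proj("top",f),proj("side",f))
E
```

```text
3.1 [ 0.4451 -0.2835  0.152 ] [ -77.54   -0.28 -101.78] [-0.2 -0.2  0.3] 0.0871377204006176
finger tip [ 0.45548911 -0.23352743  0.15178305] [404.18594673 279.90429367] [402.5159479  201.76194472]
```

View pics/B_2.png

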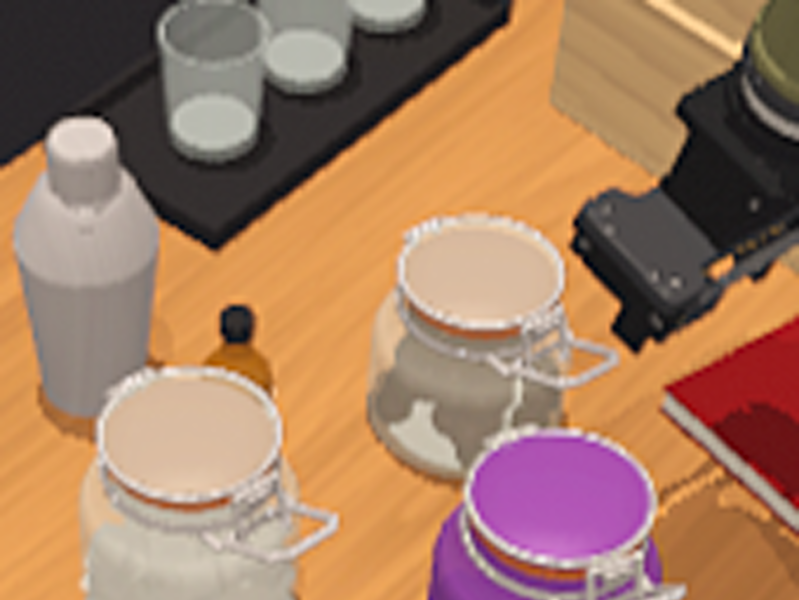

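View pics/A_2.png

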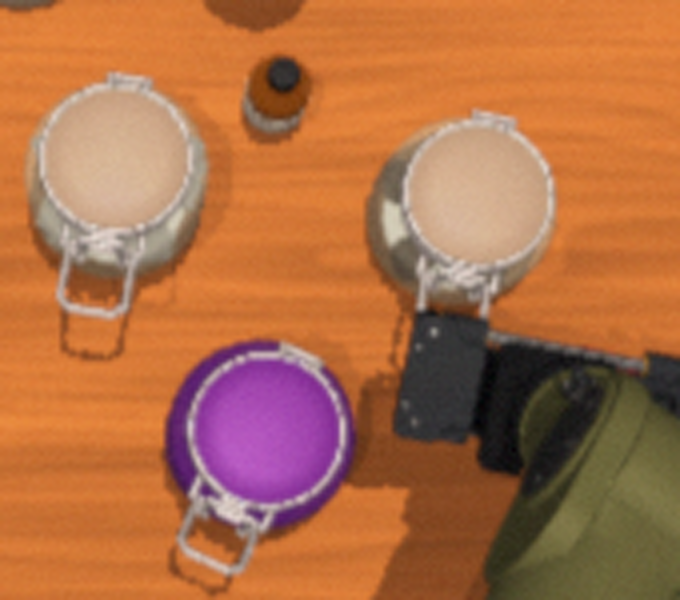

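The fingertip projects to side (402.5,201.8) and shows at about (404,204), right over the bar at (398,209). In the top view it sits centred over the loop. Now I'll work out the arc.

```bash
python3 - <<'E'
from plan import *
p,R=cur()
for b,n in [(-19,2),(-8,1),(3,1),(13,1),(22,1),(30,1),(38,1),(44,1),(50,1),(56,1),(60,1)]:
    tp,TR=tcp("low",b); r,p,R=rows(p,R,tp,TR,n); print(b,r,np.round(p,3))
E
```

```text
-19 [[[-0.5, 17.6, -0.9], [-0.23, 0.04, 0.13]], [[-0.5, 17.5, -0.8], [-0.23, 0.04, 0.13]]] [ 0.451 -0.284  0.117]
-8 [[[0.0, 9.0, -4.3], [0.0, 0.0, 0.01]]] [ 0.449 -0.283  0.108]
3 [[[0.0, 9.7, -2.5], [0.0, 0.0, -0.0]]] [ 0.448 -0.283  0.098]
13 [[[0.0, 9.0, -0.6], [0.0, 0.0, -0.0]]] [ 0.45  -0.283  0.089]
22 [[[0.0, 8.1, 0.8], [0.0, 0.0, -0.0]]] [ 0.452 -0.284  0.081]
30 [[[0.0, 7.1, 1.7], [0.0, 0.0, -0.0]]] [ 0.455 -0.285  0.074]
38 [[[0.0, 6.7, 2.8], [0.0, 0.0, -0.0]]] [ 0.459 -0.285  0.068]
44 [[[0.0, 4.7, 2.6], [0.0, 0.0, -0.0]]] [ 0.463 -0.286  0.064]
50 [[[0.0, 4.5, 3.1], [0.0, 0.0, -0.0]]] [ 0.466 -0.287  0.061]
56 [[[0.0, 4.1, 3.6], [0.0, 0.0, -0.0]]] [ 0.471 -0.288  0.057]
60 [[[0.0, 2.5, 2.6], [0.0, 0.0, -0.0]]] [ 0.474 -0.289  0.055]
```

Request:
{"op": "carry_out", "data": {
  "targets": [
    [[0,12,-1],[0,0,0]],
    [[0,12,-1],[0,0,0]],
    [[0,11,0],[0,0,0]],
    [[0,4.5,-2],[0,0,0]],
    [[0,4.5,-2],[0,0,0]],
    [[0,5,-1],[0,0,0]],
    [[0,5,-1],[0,0,0]],
    [[0,0,0],[0,0,0]],
    [[0,0,0],[0,0,0]]
  ]
}}

```text
time_s: 4.0
tool_pos: [0.4483, -0.284, 0.0968]
tool_rot: [-77.6, -0.2, -101.8]
force: [-3.4, 0.5, 5.4]
grip_width: 0.0873
```

```bash
python3 look.py 3
```

```text
4.1 [ 0.4483 -0.284   0.0969] [ -77.62   -0.24 -101.76] [-3.6  0.8  6.3] 0.0870686925017579
```

View pics/B_3.png

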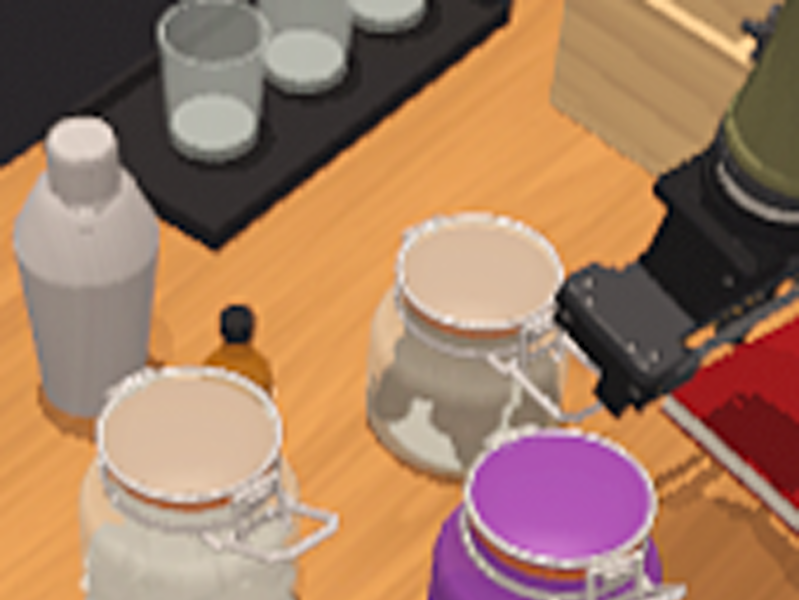

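The handle is about level and the fingertip is on the end bar at roughly (600,410) in the crop, reading about 6 N as expected. I'll carry on along the arc, biased slightly inward.

Request:
{"op": "carry_out", "data": {
  "targets": [
    [[0,4.5,1],[0,0,0]],
    [[0,4.5,1],[0,0,0]],
    [[0,4,1.5],[0,0,0]],
    [[0,4,1],[0,0,0]],
    [[0,3.5,1],[0,0,0]],
    [[0,3.5,1],[0,0,0]],
    [[0,0,0],[0,0,0]]
  ]
}}

```text
time_s: 4.8
tool_pos: [0.4596, -0.2862, 0.074]
tool_rot: [-77.6, -0.2, -101.8]
force: [-2.7, 1.2, 2.3]
grip_width: 0.0872
```

```bash
python3 look.py 4
```

```text
4.9 [ 0.4598 -0.2864  0.0744] [ -77.6    -0.23 -101.76] [-2.5  0.9  2.1] 0.08740417408957973
```

View pics/B_4.png

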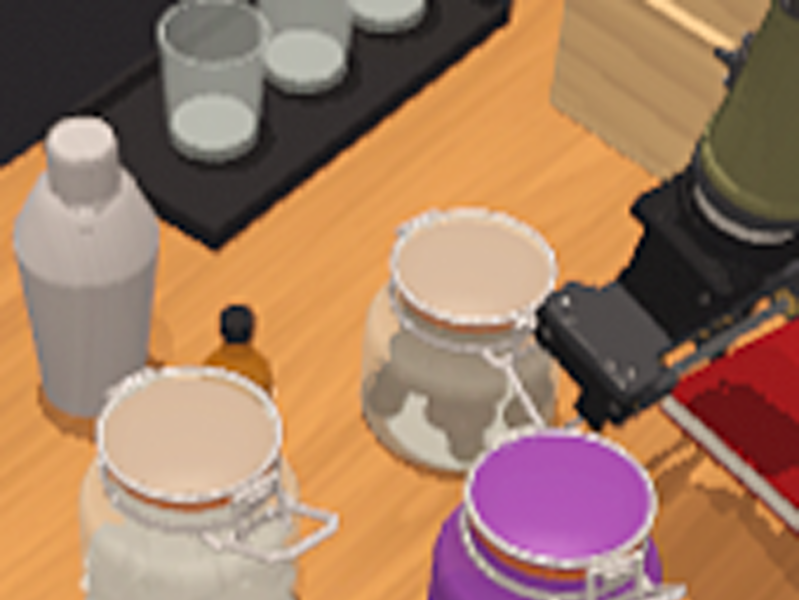

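View pics/A_4.png

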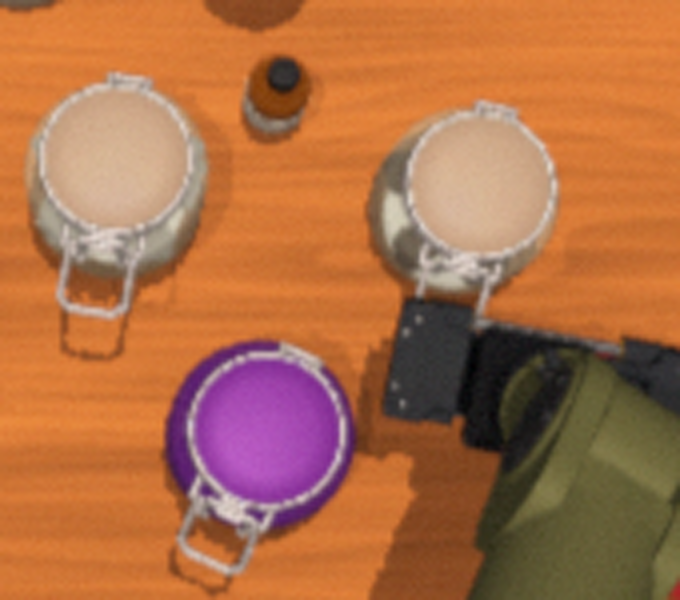

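The handle is about 30° below level and the force is past its peak. The low jar has crept back about 7 mm, well inside the 40 mm limit. I'll finish along the true arc with no inward bias.

Request:
{"op": "carry_out", "data": {
  "targets": [
    [[0,4,1.5],[0,0,0]],
    [[0,4,1.5],[0,0,0]],
    [[0,3,1.5],[0,0,0]],
    [[0,3,1.5],[0,0,0]],
    [[0,0,0],[0,0,0]]
  ]
}}

```text
time_s: 5.4
tool_pos: [0.4688, -0.288, 0.0616]
tool_rot: [-77.6, -0.2, -101.7]
force: [-0.1, -0.0, -0.4]
grip_width: 0.0869
```

```bash
python3 look.py 5
```

```text
5.5 [ 0.4685 -0.2881  0.062 ] [ -77.61   -0.21 -101.75] [-0.1 -0.2 -0.9] 0.08686117329048593
```

View pics/B_5.png

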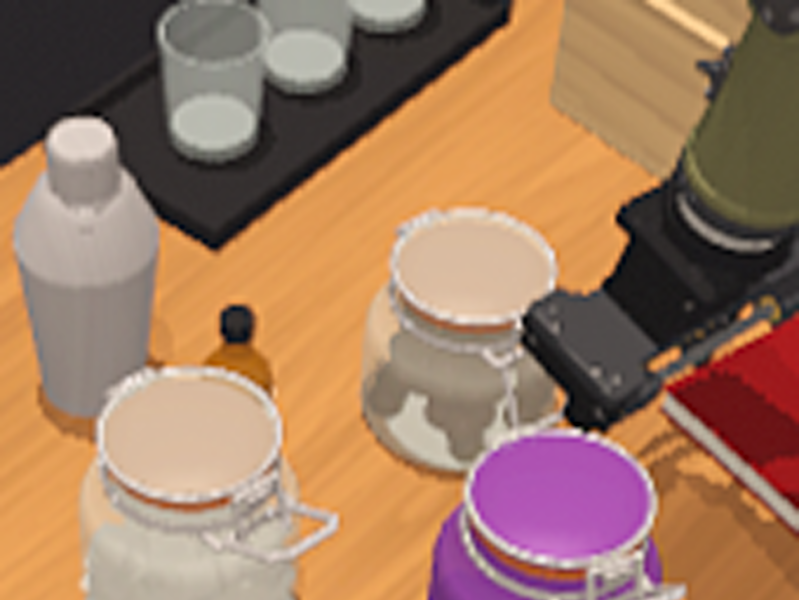

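View pics/A_5.png

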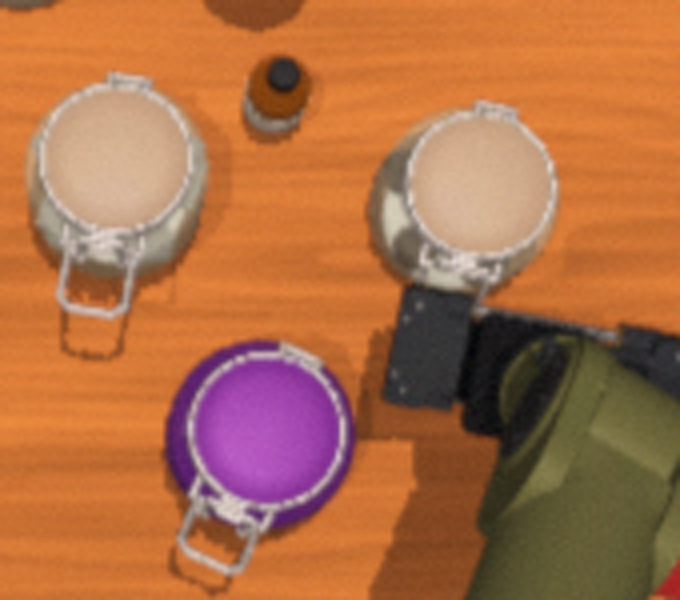

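The low clip has snapped: its legs are steep, hanging at (510,400) in the crop, and the force is zero. I'll retreat and look.

Request:
{"op": "carry_out", "data": {
  "targets": [
    [[0,0,-8],[0,0,0]],
    [[0,-8,-12],[0,0,0]],
    [[0,-30,-10],[0,0,0]],
    [[0,-40,0],[0,0,0]],
    [[0,-40,0],[0,0,0]],
    [[0,-40,0],[0,0,0]],
    [[0,-40,0],[0,0,0]],
    [[0,0,0],[0,0,0]]
  ]
}}

```text
time_s: 6.3
tool_pos: [0.3995, -0.2748, 0.2554]
tool_rot: [-77.1, -0.6, -101.8]
force: [0.3, -1.5, -0.5]
grip_width: 0.0871
```

```bash
python3 look.py 6; python3 - <<'E'
from plan import *
p,R=cur()
tp,TR=tcp("tall",-19,tilt=8,out=.002,gap=.10)
r,p,R=rows(p,R,tp,TR,8); print(r[0],r[-1],np.round(p,3))
E
```

```text
6.4 [ 0.398  -0.2731  0.25  ] [ -77.52   -0.32 -101.79] [-0.9 -0.1 -1.1] 0.0869516978510596
[[-41.7, -0.4, 1.8], [-0.56, -0.39, 0.11]] [[-41.6, -0.1, 3.8], [-0.56, -0.39, 0.11]] [0.479 0.051 0.254]
```

View pics/B_6.png

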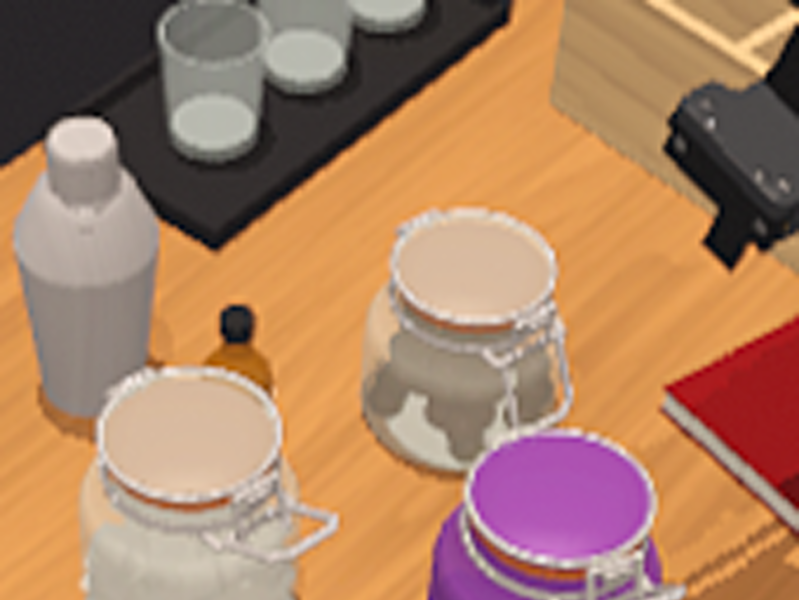

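View pics/A_6.png

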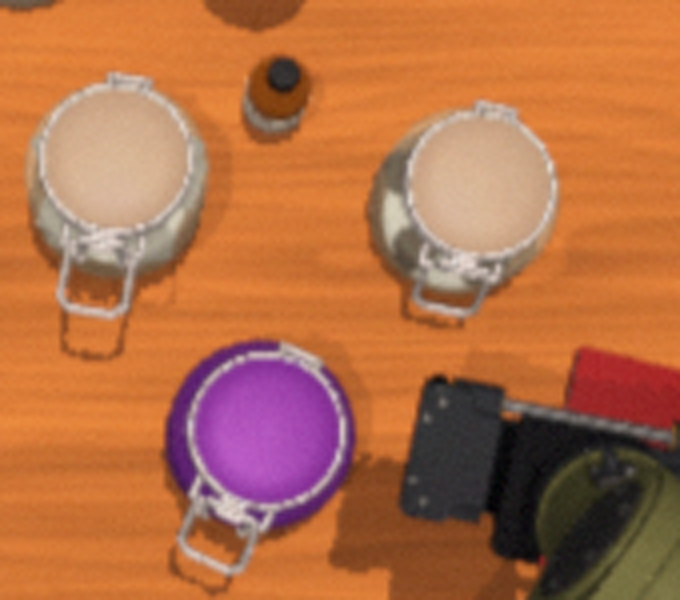

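The low clip is down, with its bar at crop (545,425), just like the shut jar's. Now the tall jar, using the other finger. I'll cross above the purple jar at z 0.25 m.

Request:
{"op": "carry_out", "data": {
  "targets": [
    [[-42,-0.5,2],[-0.6,-0.4,0.1]],
    [[-42,-0.5,2],[-0.6,-0.4,0.1]],
    [[-42,0,2],[-0.5,-0.4,0.1]],
    [[-42,0,2.5],[-0.6,-0.4,0.1]],
    [[-42,0,3],[-0.5,-0.4,0.1]],
    [[-41.5,0,3],[-0.6,-0.4,0.1]],
    [[-41,0,3.5],[-0.6,-0.4,0.1]],
    [[-41,0,4],[-0.5,-0.4,0.1]],
    [[0,0,0],[0,0,0]],
    [[0,0,0],[0,0,0]]
  ]
}}

```text
time_s: 7.4
tool_pos: [0.4781, 0.0521, 0.2513]
tool_rot: [-82.3, -0.0, -98.3]
force: [-0.8, -1.1, -0.2]
grip_width: 0.0871
```

```bash
python3 - <<'E'
from plan import *
p,R=cur()
tp,TR=tcp("tall",-19,tilt=8,out=.002,gap=.03)
r,p,R=rows(p,R,tp,TR,4); print(r,np.round(p,3))
E
```

```text
[[[0.3, 16.8, 0.4], [0.08, 0.07, -0.01]], [[0.3, 16.7, 0.4], [0.08, 0.07, -0.01]], [[0.3, 16.8, 0.4], [0.08, 0.07, -0.01]], [[0.3, 16.7, 0.4], [0.08, 0.07, -0.01]]] [0.489 0.049 0.185]
```

Request:
{"op": "carry_out", "data": {
  "targets": [
    [[0.5,17,0.5],[0,0,0]],
    [[0.5,17,0.5],[0,0,0]],
    [[0.5,17,0.5],[0,0,0]],
    [[0,16,0],[0,0,0]],
    [[0,0,0],[0,0,0]],
    [[0,0,0],[0,0,0]]
  ]
}}

```text
time_s: 8.0
tool_pos: [0.4887, 0.0472, 0.1863]
tool_rot: [-82.2, -0.0, -98.6]
force: [-0.1, -0.2, -0.1]
grip_width: 0.0868
```

```bash
sed -i 's/b\[y:y+150,x:x+170\]/b[y+20:y+150,x:x+170]/' look.py; python3 look.py 7; python3 - <<'E'
from plan import *
p,R=cur(); f=p+R.apply([.051,0,0]); print("finger tip",f, proj("top",f),proj("side",f))
for b,n in [(-19,2),(-8,1),(3,1),(13,1),(22,1),(30,1),(38,1),(44,1),(50,1),(56,1),(60,1)]:
    tp,TR=tcp("tall",b,tilt=8,out=.002); r,p,R=rows(p,R,tp,TR,n); print(b,r,np.round(p,3))
E
```

```text
8.1 [0.4896 0.0478 0.1874] [-8.209e+01 -1.000e-02 -9.854e+01] [0.9 0.1 0.8] 0.08698230871934955
finger tip [ 0.48200254 -0.00267307  0.18739862] [313.47460928 269.35417616] [339.8592225  238.16489357]
-19 [[[-0.7, 16.0, -0.7], [0.05, 0.03, -0.0]], [[-0.6, 16.1, -0.8], [0.05, 0.03, -0.0]]] [0.493 0.049 0.155]
-8 [[[-0.0, 9.3, -3.6], [-0.01, 0.0, -0.0]]] [0.49  0.049 0.146]
3 [[[-0.0, 9.8, -1.9], [0.0, 0.0, -0.0]]] [0.49  0.049 0.136]
13 [[[-0.0, 9.0, 0.0], [0.0, 0.0, -0.0]]] [0.491 0.049 0.127]
22 [[[-0.0, 8.1, 1.4], [0.0, 0.0, -0.0]]] [0.494 0.048 0.119]
30 [[[-0.0, 6.9, 2.2], [0.0, 0.0, -0.0]]] [0.497 0.048 0.112]
38 [[[-0.0, 6.5, 3.2], [0.0, 0.0, -0.0]]] [0.501 0.047 0.106]
44 [[[-0.0, 4.6, 3.0], [0.0, 0.0, -0.0]]] [0.504 0.047 0.102]
50 [[[-0.0, 4.2, 3.4], [0.0, 0.0, -0.0]]] [0.508 0.046 0.099]
56 [[[-0.0, 3.8, 3.8], [0.0, 0.0, -0.0]]] [0.512 0.046 0.095]
60 [[[-0.0, 2.4, 2.8], [0.0, 0.0, -0.0]]] [0.516 0.045 0.093]
```

View pics/B_7.png

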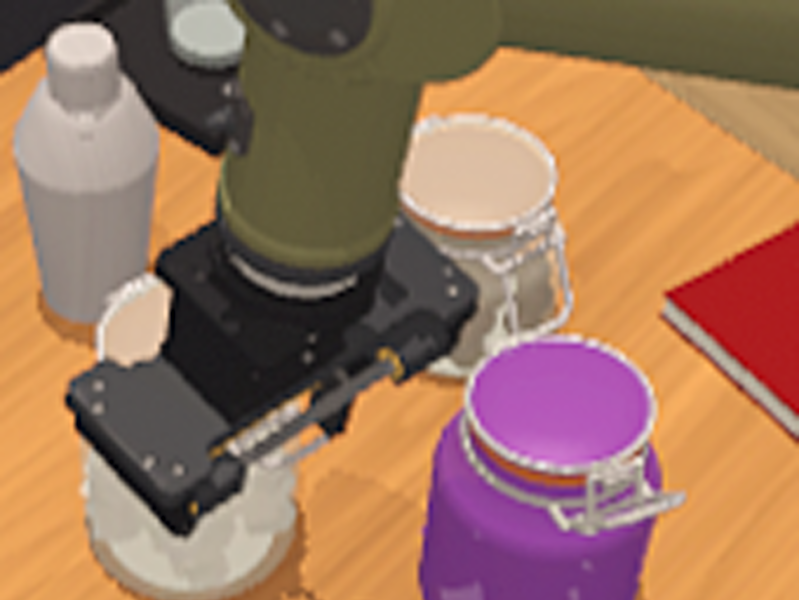

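View pics/top_7.png

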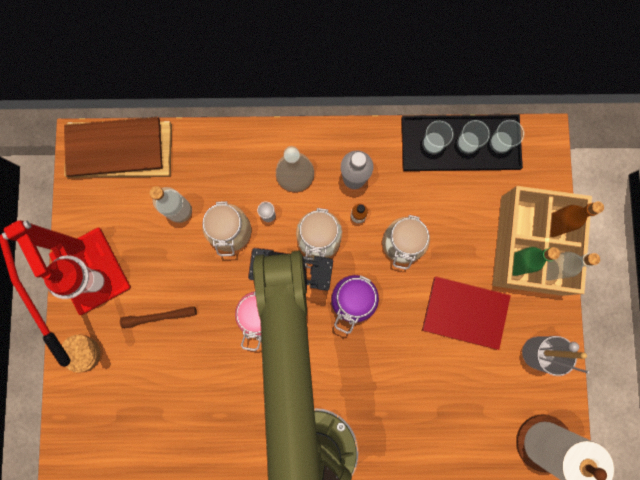

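The +x fingertip at side (340,238) is just above the tall handle's bar, and the -y end of the gripper clears the purple jar. Descending along the arc.

Request:
{"op": "carry_out", "data": {
  "targets": [
    [[-0.5,11,0],[0,0,0]],
    [[-0.5,11,0],[0,0,0]],
    [[0,10,-0.5],[0,0,0]],
    [[0,4.5,-1.5],[0,0,0]],
    [[0,5,-1.5],[0,0,0]],
    [[0,5,-1],[0,0,0]],
    [[0,5,-1],[0,0,0]],
    [[0,0,0],[0,0,0]],
    [[0,0,0],[0,0,0]]
  ]
}}

```text
time_s: 9.0
tool_pos: [0.4911, 0.0493, 0.1353]
tool_rot: [-82.1, -0.0, -98.5]
force: [-4.3, -0.4, 5.4]
grip_width: 0.0874
```

```bash
python3 look.py 8
```

```text
9.1 [0.4911 0.0492 0.1354] [-8.213e+01 -1.000e-02 -9.848e+01] [-4.4  0.4  4.8] 0.08689095406550733
```

View pics/B_8.png

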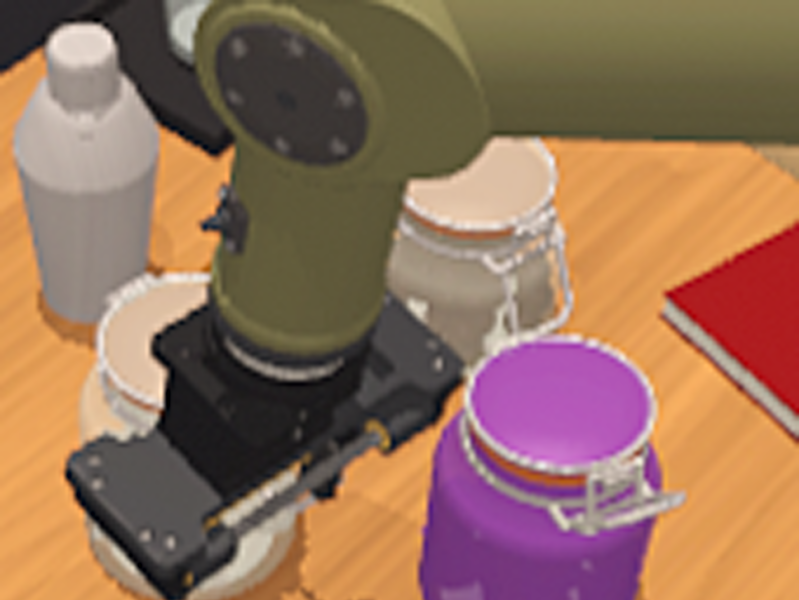

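View pics/A_8.png

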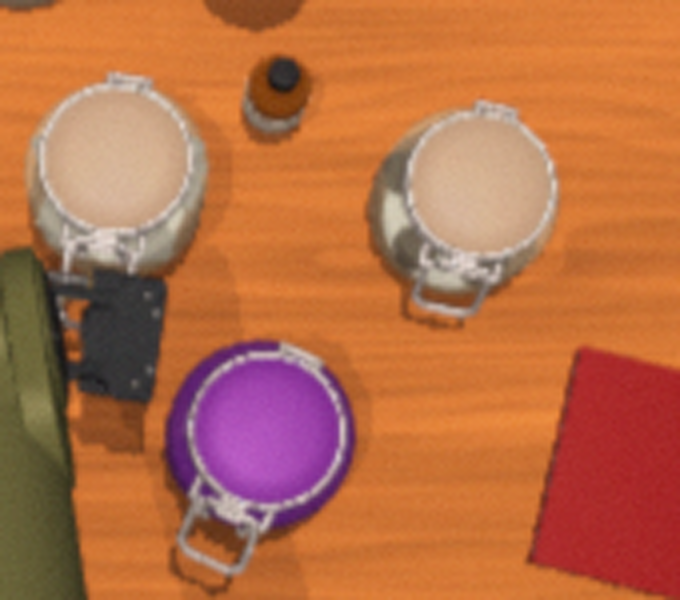

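The tall jar hasn't moved and the force is about 6 N at the stiff point. I'll continue along the arc.

Request:
{"op": "carry_out", "data": {
  "targets": [
    [[0,4.5,-0.5],[0,0,0]],
    [[0,4.5,0],[0,0,0]],
    [[0,4,0.5],[0,0,0]],
    [[0,4,0.5],[0,0,0]],
    [[0,3.5,1],[0,0,0]],
    [[0,3.5,1],[0,0,0]],
    [[0,0,0],[0,0,0]]
  ]
}}

```text
time_s: 9.8
tool_pos: [0.497, 0.0482, 0.1113]
tool_rot: [-82.1, 0.0, -98.5]
force: [-1.3, -0.2, 3.1]
grip_width: 0.0871
```

```bash
python3 look.py 9
```

```text
9.9 [0.4971 0.0483 0.1117] [-8.210e+01  2.000e-02 -9.847e+01] [-1.5 -0.6  3. ] 0.08719193381858885
```

View pics/B_9.png

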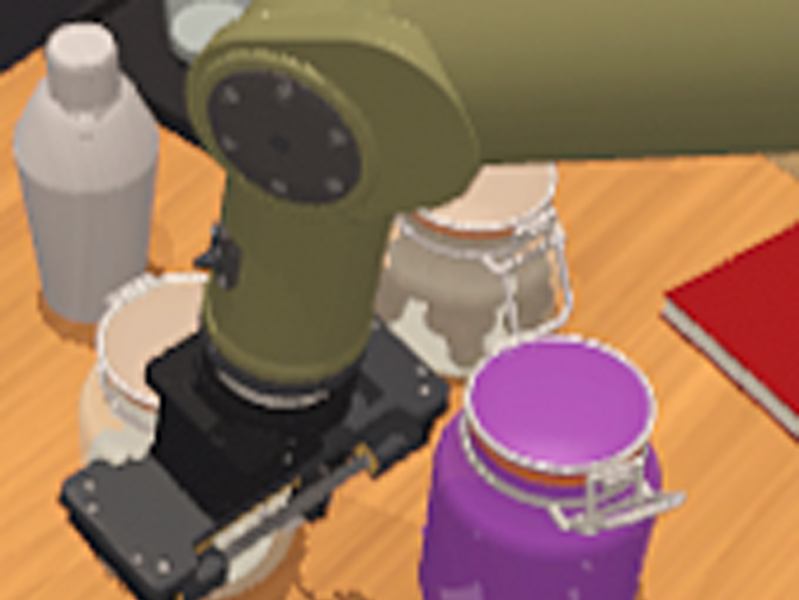

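View pics/A_9.png

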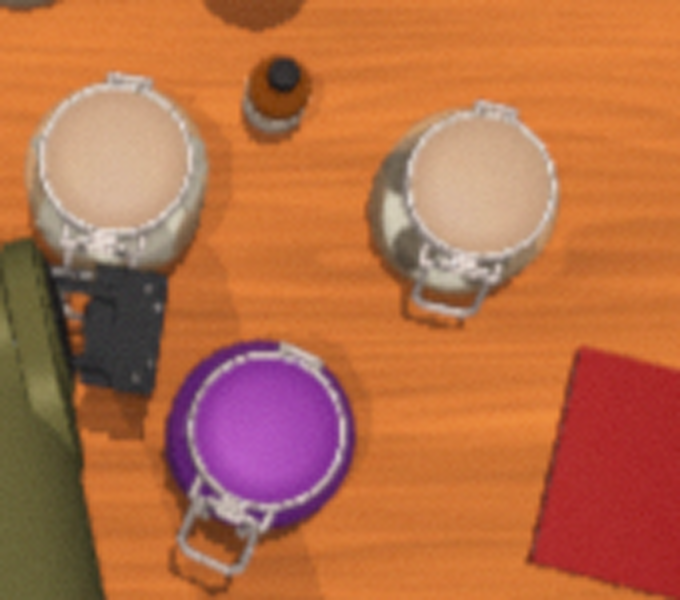

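The jar is still in place and the force is dropping at about 30° below level. I'll go past the dead point.

Request:
{"op": "carry_out", "data": {
  "targets": [
    [[0,3.5,1.5],[0,0,0]],
    [[0,3.5,1.5],[0,0,0]],
    [[0,4,3],[0,0,0]],
    [[0,3.5,3],[0,0,0]],
    [[0,0,0],[0,0,0]],
    [[0,0,0],[0,0,0]]
  ]
}}

```text
time_s: 10.5
tool_pos: [0.5075, 0.0469, 0.0982]
tool_rot: [-82.2, 0.0, -98.5]
force: [-0.7, 0.2, -0.9]
grip_width: 0.0867
```

```bash
python3 look.py 10
```

```text
10.6 [0.5075 0.0468 0.0984] [-8.214e+01  1.000e-02 -9.847e+01] [0.1 0.2 0.7] 0.08705654212883952
```

View pics/A_10.png

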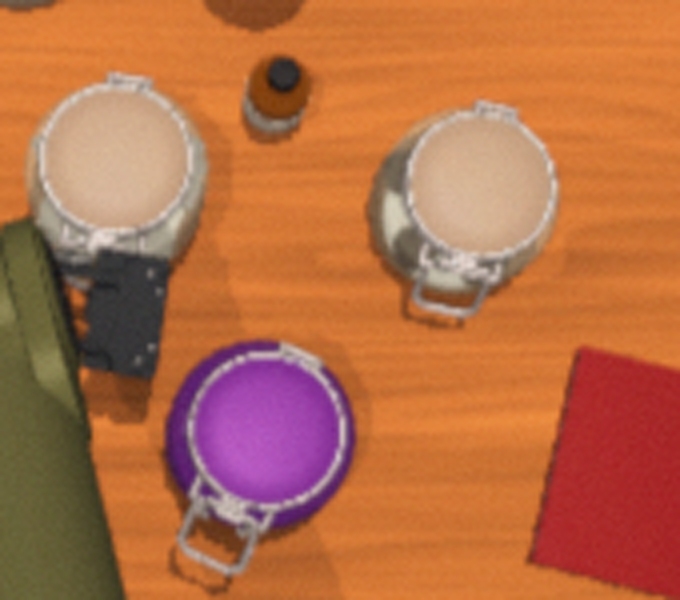

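The force has gone to zero, so it has probably snapped. I'll retreat outward and up.

Request:
{"op": "carry_out", "data": {
  "targets": [
    [[0,-2,-8],[0,0,0]],
    [[0,-15,-8],[0,0,0]],
    [[0,-35,0],[0,0,0]],
    [[0,-40,0],[0,0,0]],
    [[0,-40,0],[0,0,0]],
    [[0,-40,0],[0,0,0]],
    [[40,0,0],[0,0,0]],
    [[45,0,0],[0,0,0]],
    [[45,0,0],[0,0,0]],
    [[45,0,0],[0,0,0]],
    [[45,0,0],[0,0,0]],
    [[0,0,0],[0,0,0]]
  ]
}}

```text
time_s: 11.8
tool_pos: [0.4337, -0.1711, 0.2663]
tool_rot: [-82.1, -0.0, -99.0]
force: [0.6, 0.2, 0.2]
grip_width: 0.0873
```

```bash
python3 look.py 11
```

```text
11.9 [ 0.4356 -0.1653  0.2666] [-8.213e+01  6.000e-02 -9.859e+01] [-0.2  0.1 -0.3] 0.08651331595727324
```

View pics/B_11.png

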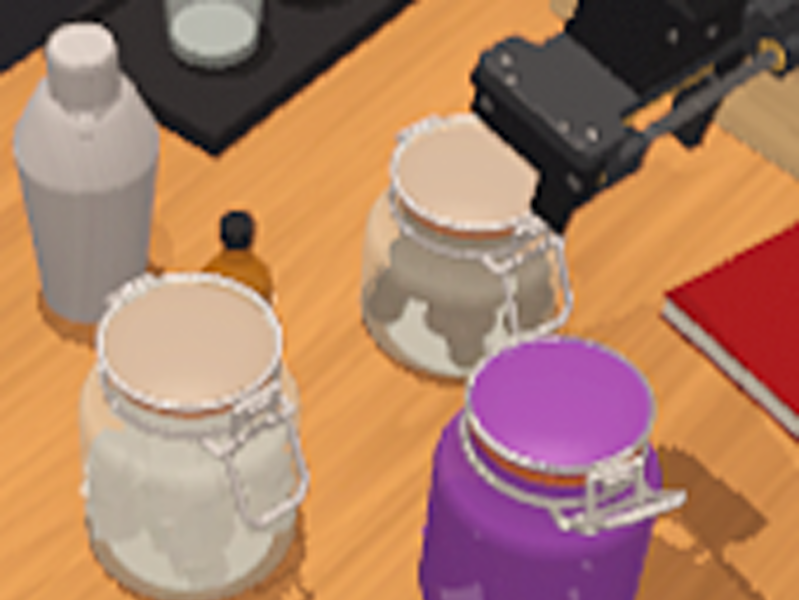

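View pics/top_11.png

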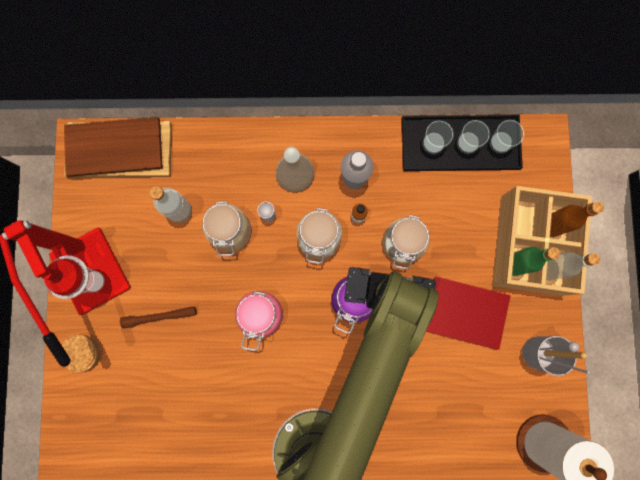

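Both handles hang steeply, the tall one at crop (284,507) and the low one at (545,335). I'll check the angle with numbers before handing in.

```bash
python3 - <<'E'
from h import *
def tri(a,b):
    o1,d1=ray("top",a); o2,d2=ray("side",b); d1/=np.linalg.norm(d1); d2/=np.linalg.norm(d2)
    s=np.linalg.lstsq(np.c_[d1,-d2],o2-o1,rcond=None)[0]; p=o1+d1*s[0];q=o2+d2*s[1]; return np.round((p+q)/2,4),round(np.linalg.norm(p-q),4)
print("low",tri((401.5,267),(385.3,220.6)),"expect z .051; tall",tri((315,263.5),(330.4,257.9)),"expect z .089")
a=cv2.imread("pics/top0.png").astype(int); b=cv2.imread("pics/top_11.png").astype(int)
t=cv2.imread("pics/top_11.png"); cv2.imwrite("pics/z.png",cv2.resize(t[205:275,290:440],None,fx=5.3,fy=5.3,interpolation=cv2.INTER_CUBIC))
# lid shift
for n,(x,y) in {"tall":(319,229),"low":(410,239),"shut":(222,222),"jigger":(266,211),"bitters":(360,212),"shaker":(356,170)}.items():
    T=a[y-16:y+16,x-18:x+18].astype(np.uint8); S=b[y-30:y+30,x-32:x+32].astype(np.uint8)
    r=cv2.minMaxLoc(cv2.matchTemplate(S,T,cv2.TM_CCOEFF_NORMED)); print(n,"shift px",np.array(r[3])-14,round(r[1],2))
E
```

```text
low (array([ 0.4995, -0.2431,  0.0384]), np.float64(0.0025)) expect z .051; tall (array([ 0.5071, -0.005 ,  0.0879]), np.float64(0.0026)) expect z .089
tall shift px [0 0] 0.95
low shift px [ 1 -2] 0.89
shut shift px [0 0] 0.99
jigger shift px [0 0] 1.0
bitters shift px [0 0] 1.0
shaker shift px [0 0] 1.0
```

View pics/z.png

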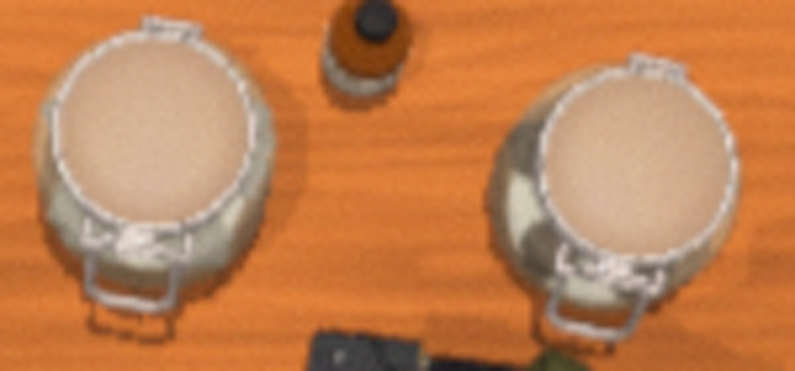

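```bash
python3 - <<'E'
from cell import env
print(env.sign_off())
E
```

```text
the job is handed in; nothing more can be done
None
```

I pushed both wire clips, low jar first and then tall jar, past their dead points with one fingertip of the open gripper. In the pictures both now hang locked below their lids. The job is handed in; no verdict was given.

- **Snap:** on both clips the force rose to about 6–7 N and fell to zero past the dead point. In the last pictures both handles hang steeply, like the one on the already shut jar.
- **Tall clip height:** the end bar measured z ≈ 0.088 m, against 0.089 m expected when locked.
- **Low clip height (disagrees):** the end bar measured z ≈ 0.038 m, against 0.051 m expected. Its end was partly hidden behind the purple jar in the side view, so I think this is measurement error. The clip looks locked in both views.
- **Jars:** the tall jar did not visibly move. The low jar slid back about 6–7 mm while I pushed, within the 40 mm limit.
- **Other things:** the shut jar, jigger, bitters and shaker showed no shift in the top view. I checked the rest only by eye, and nothing looked disturbed.
- **Finish:** the arm was clear of everything, with no contact force on the tool, and the clock read about 12 s of the 58 s allowed.

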